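# Shut the tank outlet, then open the drain

### The arm

A 6-joint arm with a two-finger parallel gripper is mounted at the origin on the work surface. World frame = base frame: x ahead of the robot, y to its left, z up, the work surface at z = 0. Lengths are in m, angles in rad, forces in N, time in s.
With the tool pointing down it reaches from about 0.375 to 0.9 m from the base axis. Payload 3.1 kg.
Tool frame: the origin (TCP) lies between the finger pads; the fingertips stand 17 mm ahead of it and the grasp point (between the pads) lies 2 mm behind it; z points along the fingers, y is the line along which they close (so a half turn about z gives the same grasp; the last joint's range is limited). The gripper opens to 85 mm and grips with 20 to 120 N. Pads are 22 mm wide; open, the fingers measure 114 mm over their backs; the gripper's body (76 mm by 85 mm) begins 54 mm behind the grasp point. The pads swing forward as they close: fully open they stand 13 mm farther back than shut.
Start: joints at [-1.302, 0.527, 1.433, -0, 1.181, -0.178], TCP at [0.27, -0.564, 0.248] pointing down, gripper open.
Joint ranges: [-3.08, 3.08], [-0.75, 2.2], [0.22, 2.44], [-1.43, 4.57], [0, 2.65], [-2.85, 2.85]. Speed limits (rad/s): [2.79, 2.79, 3.14, 3.14, 3.14, 3.14].

### API

Orientations are given as a unit quaternion [x, y, z, w].
In Python, from station import sense, vision, order gives the robot as it stands.
- The arm moves only by the shell command python3 -m crank 'ROWS' [OPENING] [FORCE]. ROWS is JSON, a list of rows, each an object with "dp": the shift along the world's x, y, z in units of 30 mm (1.0 is 30 mm), a list of three; "angular": the turn, a rotation vector about the world's x, y, z in degrees, a list of three. In form: [{"dp": [dx, dy, dz], "angular": [ax, ay, az]}, ...]. A call has 1 to 20 rows; each row shifts and turns the commanded pose from where the row before left it; what a row does not reach is not made up. A row lasts 1/10 s, in which the tool goes at most 50 mm and 8.59 degrees, less where a joint would pass 70% of its speed; a pose out of reach is approached as far as the arm can. A call is refused whole if a number of a shift passes 1 or a number of a turn 8.59, either way. A call with a gripper value outside its range is refused whole. OPENING is the closure, from 0 (fully open) to 1 (shut), set as the call begins (- or left out, the last holds). The fingers move at their own pace and stop on an object; FORCE is the grip in N (left out, the last holds). Time passes only in rows, so rows that do not move let the fingers close. It gives the time, the measured TCP pose, the force, the opening and the grip force at its end, in the units of the state.
- sense(): the state, without advancing time (a new reading comes with each control period).
- vision.snapshot(name): name is "side" or "top"; returns a dict with "image" (420x560x3 uint8, blue, green, red), "range_z" (420x560 float32, m along the optical axis (not along the pixel's ray), 0 where there is no reading), "mtx" (3x3 intrinsics, pixels), "pose" (4x4, takes a point from camera to world coordinates). Camera axes: x right, y down, z forward; pixel columns grow to the right and rows downward; lengths in m; the calibration is good to about 2 mm. A picture is of the moment at which its call begins.
- order.sign_off(): hands the job in; it is judged then, once.
The state is a dict: "t": time; "q": joint angles; "qd": joint speeds; "tau": joint torques, N m; "tcp_pos": TCP position; "tool_rot": TCP orientation; "force": force on the tool from outside, world axes, zero at the start; "ft_torque": the same for the moment, N m; "finger_gap": opening from 0.0 (shut) to 1.0 (fully open); "gripper_force": force on a finger pad.
Only numpy, scipy, OpenCV 4.12 (cv2) and the standard library are available. Lean on these libraries where they do the work, as an engineer would, in place of code of your own. Each camera call takes 0.05 s, during which the arm holds its last target. There are 200 camera calls.

### The job

The line from the roof tank must be isolated and emptied. With the gripper's fingers, and without gripping anything, gently push the lever of the thick pipe's valve round until it stands square across its pipe (shut); only then push the lever of the thin pipe's valve round until it lies along its pipe (fully open). Leave the bucket, the jar and the hammer as they are.

Things in the scene. Friction and masses are not known exactly. Their poses are not given: they have to be found in the camera images.
- outlet_pipe: The thick pipe, fixed: a galvanised steel pipe 48 mm in diameter that comes up out of the concrete plinth, runs level for 280 mm along its own x axis (centre line 60 mm above the plinth) and goes down again; flanges of 82 mm diameter at its feet. In its middle sits a brass ball valve 74 mm in diameter (top at 97 mm). Origin: on the plinth surface under the valve; z up.
- outlet_pivot (a point): The turning axis (vertical) of the thick pipe's lever, 116 mm above the plinth, at the lever's mid-thickness. The nut on it ends 10 mm above this point.
- outlet_tip (a point): The free end of the thick pipe's lever, 150 mm from outlet_pivot, at mid-thickness and mid-width. From 33 mm out to the end the lever is a black rubber-sleeved bar 24 mm wide and 14 mm thick with straight upright sides; free space below it beyond the pipe and valve (the pipe's top is at 84 mm, 25 mm below the lever's underside).
- outlet_lever (a joint): Angle of the thick pipe's lever. 0: along the pipe, pointing to the pipe's -x (open); 1.571: square across the pipe, pointing to the pipe's +y (shut). It grows clockwise seen from above. Stops at -0.06 and 1.63. It turns against a steady friction of about 0.7 N m (some 6 N at 115 mm out), with no spring, and stays where it is left. Starts open or partly open, 0 to 0.6.
- drain_pipe: The thin pipe, fixed: same make, 24 mm in diameter, 220 mm long along its own x axis, centre line 50 mm above the plinth, flanges 41 mm in diameter, brass valve 44 mm in diameter (top at 72 mm). It stands on the thick pipe's left or right. Origin: on the plinth surface under the valve; z up.
- drain_pivot (a point): The turning axis (vertical) of the thin pipe's lever, 88 mm above the plinth, at the lever's mid-thickness. The nut on it ends 10 mm above this point.
- drain_tip (a point): The free end of the thin pipe's lever, 105 mm from drain_pivot, at mid-thickness and mid-width. From 20 mm out to the end the lever is a black rubber-sleeved bar 18 mm wide and 12 mm thick with straight upright sides; the pipe's top is at 62 mm, 20 mm below its underside.
- drain_lever (a joint): Angle of the thin pipe's lever. 0: along the pipe, pointing to the pipe's -x (open); 1.571: square across the pipe, pointing to the pipe's +y (shut). It grows clockwise seen from above. Stops at -0.06 and 1.63. Steady friction of about 0.35 N m (some 4 N at 80 mm out), no spring, stays where it is left. Starts shut or nearly shut, 1.15 to 1.57.
- bucket: Bystander: closed white plastic bucket, 196 mm across its snap lid, 172 mm high, loose on the platform of the aluminium step stool left of the pipes (platform level with the plinth). Origin: centre of its underside.
- jar: Bystander: glass jar 74 mm in diameter and 100 mm high with wooden stir sticks standing in it up to about 185 mm, loose on the stool. Origin: centre of its underside.
- hammer: Bystander: black plastic hammer 240 mm long lying on the plinth right of the pipes. Origin: on the surface below the tool; handle towards its -x.

How it is judged:
On the way, in this order (a step that is already met when the one before it is completed fails the run):
1. the thick pipe's lever stands square across its pipe (shut) (value of joint outlet_lever above 1.43 rad), for 0.2 s.
2. then the thin pipe's lever lies along its pipe (open) (value of joint drain_lever between -0.14 and 0.14 rad), for 0.2 s.
At the end, for the whole second after the job is handed in: The thick pipe's lever is within 0.14 rad (8 degrees) of square across its pipe, the thin pipe's lever within 0.14 rad of lying along its pipe, both at rest (all of step 2 and value of joint outlet_lever between 1.43 and 1.711 rad and velocity of joint outlet_lever between -0.05 and 0.05 rad/s and velocity of joint drain_lever between -0.05 and 0.05 rad/s); the robot touches nothing.
It fails at once if the drain is opened (lever below 0.8 rad) while the outlet is not yet shut (value of joint drain_lever below 0.8 rad and value of joint outlet_lever below 1.43 rad).
It fails at once if a valve or its lever is pushed or squeezed harder than 40 N (contact force between anything else and outlet_pipe above 40 N or contact force between anything else and drain_pipe above 40 N).
It fails at once if the arm or the gripper's body, not the fingers, pushes a valve or lever (over 2 N) (contact force between the arm and outlet_pipe above 2 N or contact force between the arm and drain_pipe above 2 N).
It fails at once if a bystander is shoved or lifted (moved over 20 mm) (distance of any of bucket, jar, hammer from where it was at the start of the episode above 0.02 m).
It also fails if it takes over 54 s, if anything falls off the work surface, if the arm or the gripper's body presses on something with over 40 N, if the wrist force passes 120 N, or if a joint passes its speed limit or range.

## Working session

There is one attempt and no reset: what is moved stays moved. The work goes in short steps, Python scripts to look and compute and a shell command to move; the robot and the scene stay as the last step left them, time stands still between calls to the robot, and variables do not carry over. Pictures are saved under pics/ and viewed, at most 10 in all, crops included, and the job is handed in when it is done.

```bash
mkdir -p pics; python3 - <<'E'
from station import sense, vision
import cv2,pickle
for n in("top","side"):
    s=vision.snapshot(n); cv2.imwrite(f"pics/{n}0.png",s["image"]); pickle.dump(s,open(f"{n}0.pkl","wb"))
    print(n,s["mtx"].round(1).tolist(),s["pose"].round(3).tolist())
s=sense();print(s["t"],s["tcp_pos"],s["tool_rot"],s["finger_gap"])
E
```

```text
top [[412.8, 0.0, 278.4], [0.0, 412.8, 208.3], [0.0, 0.0, 1.0]] [[-0.055, -0.978, 0.2, 0.255], [-0.998, 0.054, -0.012, 0.04], [0.001, -0.2, -0.98, 1.458], [0.0, 0.0, 0.0, 1.0]]
side [[497.6, 0.0, 276.2], [0.0, 497.6, 208.3], [0.0, 0.0, 1.0]] [[-0.954, -0.17, 0.246, 0.099], [-0.299, 0.585, -0.754, 1.289], [-0.016, -0.793, -0.609, 1.107], [0.0, 0.0, 0.0, 1.0]]
0.1 [ 0.26989275 -0.56302014  0.24741106] [ 9.75152807e-01  2.21530982e-01 -4.83007680e-05 -1.01253898e-03] 0.9953706590946069
```

View pics/top0.png

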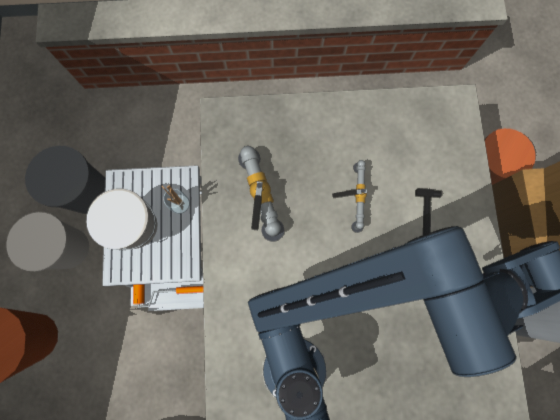

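View pics/side0.png

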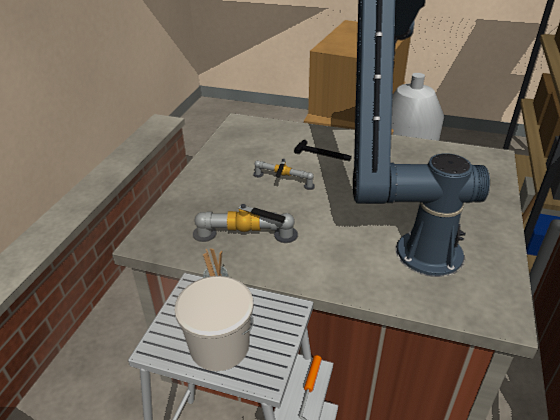

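The top view shows the thick pipe from (248,155) to (272,230), its lever from (260,188) to (256,228). The thin pipe runs from (361,165) to (357,227), with its lever pointing left to (333,194). The jar is at (177,200), the bucket at (118,220) and the hammer at (428,210). In the side view the thick valve is at (243,220) and the thin valve at (282,170).

```bash
cat > h.py <<'E'
import numpy as np,cv2
def ray(s,uv,z):
    uv=np.atleast_2d(np.array(uv,float)); M=s["mtx"];P=s["pose"]
    d=np.c_[(uv[:,0]-M[0,2])/M[0,0],(uv[:,1]-M[1,2])/M[1,1],np.ones(len(uv))]@P[:3,:3].T
    return P[:3,3]+d*((z-P[2,3])/d[:,2])[:,None]
def cloud(s):
    v,u=np.mgrid[:420,:560]; M=s["mtx"];P=s["pose"];Z=s["range_z"]
    c=np.stack([(u-M[0,2])/M[0,0]*Z,(v-M[1,2])/M[1,1]*Z,Z],-1)
    return c@P[:3,:3].T+P[:3,3]
def levers(s,boxes):
    """boxes: (u0,v0,u1,v1,zlever); black pixels near lever height"""
    C=cloud(s);dark=s["image"].max(2)<60
    for u0,v0,u1,v1,z in boxes:
        m=np.zeros_like(dark);m[v0:v1,u0:u1]=1
        m&=dark&(abs(C[...,2]-z)<.02)
        v,u=np.nonzero(m)
        p=ray(s,np.c_[u,v],z)[:,:2]
        r=cv2.minAreaRect(p.astype(np.float32)); b=cv2.boxPoints(r)
        vx,vy,x0,y0=cv2.fitLine(p.astype(np.float32),cv2.DIST_L2,0,.01,.01).ravel()
        t=(p-[x0,y0])@[vx,vy]
        print("lever n",len(p),"ends",(np.array([x0,y0])+np.outer([t.min(),t.max()],[vx,vy])).round(4).tolist(),"size",np.round(r[1],3),"dir deg",np.degrees(np.arctan2(vy,vx)).round(1),"medz",np.median(C[...,2][m]).round(3))
E
python3 - <<'E'
from h import *
import pickle
s=pickle.load(open("top0.pkl","rb"));C=cloud(s)
levers(s,[(235,170,285,240,.123),(325,180,372,205,.094)])
g=C[300:330,215:240,2];print("plinth z",np.median(g))
h=cv2.cvtColor(s["image"],cv2.COLOR_BGR2HSV)
for (u0,v0,u1,v1) in [(235,140,290,245),(345,155,372,235)]:
    m=np.zeros((420,560),bool);m[v0:v1,u0:u1]=1
    zmin=.02
    m&=(C[...,2]>zmin)&(C[...,2]<.1)&(s["image"].max(2)>70)
    p=C[m][:,:2].astype(np.float32)
    r=cv2.minAreaRect(p);print("pipe",np.round(r[0],4),np.round(r[1],3),r[2])
    l=cv2.fitLine(p,cv2.DIST_HUBER,0,.01,.01).ravel();print(" line",l.round(4),np.degrees(np.arctan2(l[1],l[0])))
    b=m&(h[...,1]>150)&(h[...,0]<30)
    q=C[b];print(" brass",b.sum(),((q.min(0)+q.max(0))/2).round(4),q.mean(0).round(4))
for n,(u0,v0,u1,v1) in dict(jar=(155,180,200,220),bucket=(85,185,152,250),hammer=(410,183,445,240)).items():
    q=C[v0:v1,u0:u1].reshape(-1,3);q=q[q[:,2]>.01 if n=="hammer" else q[:,2]>.05];print(n,q.min(0).round(3),q.max(0).round(3))
E
```

```text
lever n 190 ends [[0.4652, 0.1057], [0.573, 0.0889]] size [0.02  0.109] dir deg -8.8 medz 0.122
lever n 81 ends [[0.5684, -0.164], [0.5776, -0.2407]] size [0.013 0.077] dir deg -83.2 medz 0.094
plinth z -0.0003156943795150635
pipe [0.6073 0.0841] [0.332 0.071] 16.131019592285156
 line [0.9632 0.2687 0.604  0.0831] 15.585853
 brass 309 [0.6119 0.0868 0.0822] [0.616  0.0867 0.0868]
pipe [ 0.5813 -0.2462] [0.08  0.244] 79.68321990966797
 line [ 0.993  -0.1185  0.5728 -0.2627] -6.803781
 brass 88 [ 0.5792 -0.2645  0.0691] [ 0.5772 -0.2634  0.0649]
jar [0.255 0.04  0.05 ] [0.622 0.412 1.458]
bucket [0.255 0.04  0.05 ] [0.611 0.634 1.458]
hammer [ 0.255 -0.562  0.01 ] [0.593 0.04  1.458]
```

Estimated: thick pivot (0.612, 0.083), pipe axis 15.8°, lever at about 0.43 rad. Thin pivot (0.580, -0.266), axis -6.8°, lever at about 1.33 rad. I'll move over with the fingers shut.

```bash
python3 -m crank '[{"dp":[0.37,1,0],"angular":[0,0,2.8]},{"dp":[0.37,1,0],"angular":[0,0,2.8]},{"dp":[0.37,1,0],"angular":[0,0,2.8]},{"dp":[0.37,1,0],"angular":[0,0,2.8]},{"dp":[0.37,1,0],"angular":[0,0,2.8]},{"dp":[0.37,1,0],"angular":[0,0,2.8]},{"dp":[0.37,1,0],"angular":[0,0,2.8]},{"dp":[0.37,1,0],"angular":[0,0,2.8]},{"dp":[0.37,1,0],"angular":[0,0,2.8]},{"dp":[0.37,1,0],"angular":[0,0,2.8]},{"dp":[0.37,1,0],"angular":[0,0,2.8]},{"dp":[0.37,1,0],"angular":[0,0,2.8]},{"dp":[0.37,1,0],"angular":[0,0,2.8]},{"dp":[0.37,1,0],"angular":[0,0,2.8]},{"dp":[0.37,1,0],"angular":[0,0,2.8]},{"dp":[0.37,1,0],"angular":[0,0,2.8]},{"dp":[0.37,1,0],"angular":[0,0,2.8]},{"dp":[0.37,1,0],"angular":[0,0,2.8]},{"dp":[0.37,1,0],"angular":[0,0,2.8]},{"dp":[0.37,1,0],"angular":[0,0,2.8]}]' 1 20
```

```text
t: 2.1
tcp_pos: [0.4921, 0.0377, 0.248]
tool_rot: [0.756, 0.654, -0.0, -0.0]
force: [0.2, -0.5, -0.0]
finger_gap: -0.004
gripper_force: 0.0
```

```bash
python3 -m crank '[{"dp":[0,0,-0.8],"angular":[0,0,0]},{"dp":[0,0,-0.8],"angular":[0,0,0]},{"dp":[0,0,-0.8],"angular":[0,0,0]},{"dp":[0,0,-0.8],"angular":[0,0,0]},{"dp":[0,0,-0.6],"angular":[0,0,0]},{"dp":[0,0,-0.3],"angular":[0,0,0]},{"dp":[0,0,-0.2],"angular":[0,0,0]},{"dp":[0,0,0],"angular":[0,0,0]}]'
python3 - <<'E'
from h import *
from station import vision
s=vision.snapshot("side");cv2.imwrite("pics/side1.png",cv2.resize(s["image"][150:270,150:350],None,fx=4,fy=4))
E
```

```text
t: 2.9
tcp_pos: [0.4919, 0.0364, 0.119]
tool_rot: [0.757, 0.653, -0.0, -0.0]
force: [0.1, -0.1, 0.5]
finger_gap: -0.004
gripper_force: 0.0
```

View pics/side1.png

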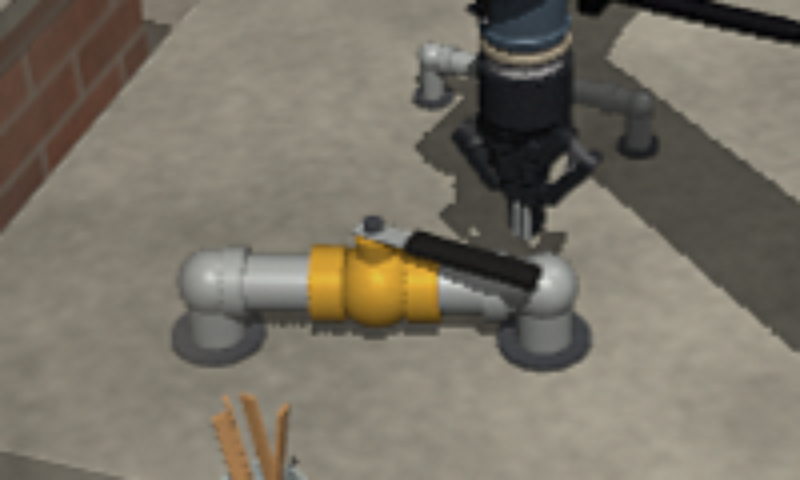

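The picture shows the closed fingers at crop (522,228), behind and clear of the lever's sleeve, whose tip is at (530,275). Next I'll compute the arc.

```bash
cat >> h.py <<'E'
def arc(P,r,d,sgn,th,cur):
    """sgn -1: clockwise"""
    c=np.array(cur[:2])
    for t in th:
        a=np.radians(t);u=np.array([np.cos(a),np.sin(a)]);n=sgn*np.array([-u[1],u[0]])
        q=np.array(P)+r*u-d*n;print(t,q.round(4),((q-c)/.03).round(2));c=q
E
python3 -c "
from h import *
arc((.612,.083),.115,.023,-1,[173]+list(range(169,108,-4)),(.4919,.0364))"
```

```text
173 [0.4951 0.0742] [0.11 1.26]
169 [0.4947 0.0824] [-0.01  0.27]
165 [0.495  0.0905] [0.01 0.27]
161 [0.4958 0.0987] [0.03 0.27]
157 [0.4972 0.1068] [0.05 0.27]
153 [0.4991 0.1147] [0.06 0.27]
149 [0.5016 0.1225] [0.08 0.26]
145 [0.5046 0.1301] [0.1  0.25]
141 [0.5082 0.1375] [0.12 0.25]
137 [0.5122 0.1446] [0.14 0.24]
133 [0.5167 0.1514] [0.15 0.23]
129 [0.5218 0.1579] [0.17 0.22]
125 [0.5272 0.164 ] [0.18 0.2 ]
121 [0.5331 0.1697] [0.2  0.19]
117 [0.5393 0.175 ] [0.21 0.18]
113 [0.5459 0.1799] [0.22 0.16]
109 [0.5528 0.1842] [0.23 0.15]
```

```bash
python3 -m crank '[{"dp":[0.05,0.4,0],"angular":[0,0,0]},{"dp":[0.05,0.4,0],"angular":[0,0,0]},{"dp":[0,0.2,0],"angular":[0,0,0]},{"dp":[0,0.13,0],"angular":[0,0,0]},{"dp":[0,0.13,0],"angular":[0,0,0]},{"dp":[0,0.13,0],"angular":[0,0,-2]},{"dp":[0,0.14,0],"angular":[0,0,-2]},{"dp":[0,0.14,0],"angular":[0,0,-2]},{"dp":[0.01,0.13,0],"angular":[0,0,-2]},{"dp":[0.02,0.14,0],"angular":[0,0,-2]},{"dp":[0.02,0.13,0],"angular":[0,0,-2]},{"dp":[0.03,0.14,0],"angular":[0,0,-2]}]'
```

```text
t: 4.15
tcp_pos: [0.4961, 0.1015, 0.1193]
tool_rot: [0.831, 0.556, -0.002, 0.0]
force: [-3.0, -5.6, 3.3]
finger_gap: -0.001
gripper_force: 3.2
```

```bash
python3 -m crank '[{"dp":[0.04,0.2,0],"angular":[0,0,-3]},{"dp":[0.05,0.22,0],"angular":[0,0,-3]},{"dp":[0.07,0.23,0],"angular":[0,0,-3.5]},{"dp":[0.08,0.23,0],"angular":[0,0,-3.5]},{"dp":[0.1,0.23,0],"angular":[0,0,-3.5]},{"dp":[0.11,0.23,0],"angular":[0,0,-3.5]},{"dp":[0.13,0.22,0],"angular":[0,0,-3.5]},{"dp":[0.14,0.21,0],"angular":[0,0,-3.5]},{"dp":[0.14,0.2,0],"angular":[0,0,-3.5]},{"dp":[0.13,0.15,0],"angular":[0,0,-3]},{"dp":[0.08,0.08,0],"angular":[0,0,0]},{"dp":[0,0,0],"angular":[0,0,0]}]'
cat > look.py <<'E'
from h import *
from station import vision
import sys,pickle
k=sys.argv[1];s=vision.snapshot("top")
pickle.dump(s,open(f"top{k}.pkl","wb"));cv2.imwrite(f"pics/top{k}.png",cv2.resize(s["image"][120:270,170:400],None,fx=3,fy=3))
E
python3 look.py 1
```

```text
t: 5.35
tcp_pos: [0.528, 0.1675, 0.1188]
tool_rot: [0.956, 0.294, -0.002, 0.001]
force: [-3.1, -3.9, -0.1]
finger_gap: -0.0
gripper_force: 2.1
```

View pics/top1.png

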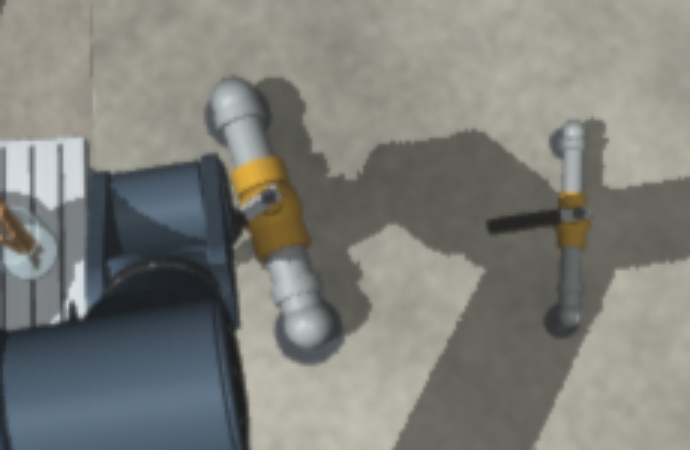

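The crop shows the thick nut at (268,196) and the lever stub pointing left and slightly down, with the rest hidden by the arm. The thin nut is at (578,213) and its lever is unmoved. I'll refine the pivots and axes from these points.

```bash
python3 - <<'E'
from h import *
import pickle
from station import vision
s=pickle.load(open("top1.pkl","rb"))
f=lambda x,y:(170+(x+.5)/3-.5,120+(y+.5)/3-.5)
print("nuts",ray(s,[f(268,196)],.125)[:,:2].round(4),ray(s,[f(576,213)],.097)[:,:2].round(4))
for e,z in([f(309,326),f(237,103)],.07),([f(567,316),f(572,134)],.055):
    p=ray(s,e,z)[:,:2];d=p[1]-p[0];print("pipe mid",p.mean(0).round(4),np.linalg.norm(d).round(3),np.degrees(np.arctan2(d[1],d[0])).round(1))
# angle of finger contact: lever dir for finger centre
P=np.array([.612,.083])
for P in ([.612,.083],[.610,.085]):
    v=np.array([.528,.1675])-P;L=np.hypot(*v);print("lever world deg",np.degrees(np.arctan2(v[1],v[0]))-np.degrees(np.arcsin(.023/L)),L)
s=vision.snapshot("side");pickle.dump(s,open("side2.pkl","wb"));cv2.imwrite("pics/side2.png",cv2.resize(s["image"][150:270,150:350],None,fx=4,fy=4))
E
```

```text
nuts [[0.6093 0.0842]] [[ 0.5779 -0.2619]]
pipe mid [0.6041 0.082 ] 0.278 14.7
pipe mid [ 0.5756 -0.2625] 0.218 -6.9
lever world deg 123.69989812825713 0.11914801718870523
lever world deg 123.42153954482046 0.1163196028191293
```

View pics/side2.png

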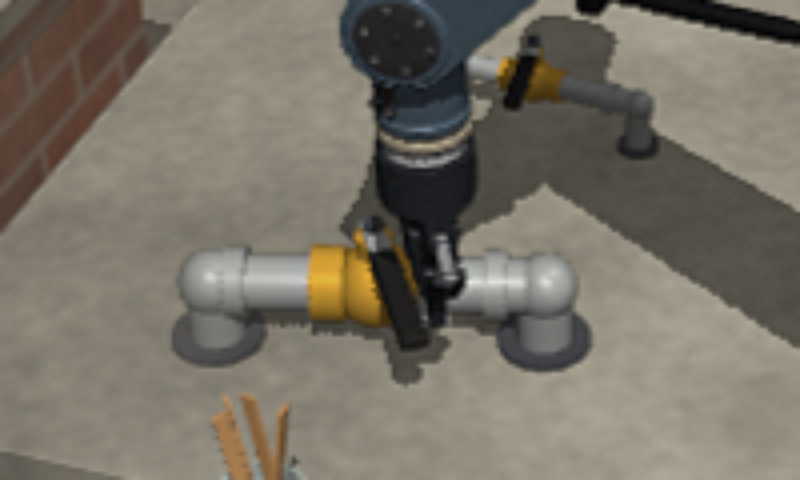

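The side crop shows the thick lever from the nut (373,224) to its tip (410,340), with the fingers on its right side. It needs about 16° more. I'll push 12° and measure the lever with a mask.

```bash
python3 -c "
from h import *
arc((.6105,.084),.116,.023,-1,[123.5,120.5,117.5,114.5,111.5,109.5,107.5],(.528,.1675))"
python3 -m crank '[{"dp":[0.1,0.1,0],"angular":[0,0,-2]},{"dp":[0.15,0.14,0],"angular":[0,0,-3]},{"dp":[0.16,0.13,0],"angular":[0,0,-3]},{"dp":[0.16,0.12,0],"angular":[0,0,-3]},{"dp":[0.1,0.07,0],"angular":[0,0,0]},{"dp":[0,0,0],"angular":[0,0,0]}]'
cat > sl.py <<'E'
from h import *
from station import vision
import pickle,sys
def run(s,box,z,P):
    C=cloud(s);m=(s["image"].max(2)<50)&(abs(C[...,2]-z)<.012)
    q=np.zeros_like(m);q[box[1]:box[3],box[0]:box[2]]=1;m&=q
    p=C[m][:,:2];v=p-P;r=np.hypot(*v.T)
    p=p[(r>.03)&(r<.16)];p=p[p[:,1]>P[1]+.02]
    l=cv2.fitLine(p.astype(np.float32),cv2.DIST_HUBER,0,.01,.01).ravel()
    c=p.mean(0)-P;print(len(p),"line deg",np.degrees(np.arctan2(l[1],l[0])).round(1),"centroid deg",np.degrees(np.arctan2(c[1],c[0])).round(1))
if __name__=="__main__":
    run(pickle.load(open("side2.pkl","rb")),(238,203,258,238),.122,np.array([.6105,.084]))
    s=vision.snapshot("side");pickle.dump(s,open("side3.pkl","wb"));run(s,(232,203,258,238),.122,np.array([.6105,.084]))
    cv2.imwrite("pics/side3.png",cv2.resize(s["image"][150:270,150:350],None,fx=4,fy=4))
E
python3 sl.py
```

```text
123.5 [0.5273 0.168 ] [-0.02  0.02]
120.5 [0.5318 0.1723] [0.15 0.14]
117.5 [0.5365 0.1763] [0.16 0.13]
114.5 [0.5415 0.18  ] [0.16 0.12]
111.5 [0.5466 0.1835] [0.17 0.12]
109.5 [0.5501 0.1857] [0.12 0.07]
107.5 [0.5537 0.1877] [0.12 0.07]
t: 6.05
tcp_pos: [0.5474, 0.1843, 0.1186]
tool_rot: [0.98, 0.2, -0.003, 0.001]
force: [-2.7, -4.6, 1.5]
finger_gap: 0.003
gripper_force: 2.2
184 line deg -56.4 centroid deg 123.5
173 line deg -64.3 centroid deg 113.2
```

View pics/side3.png

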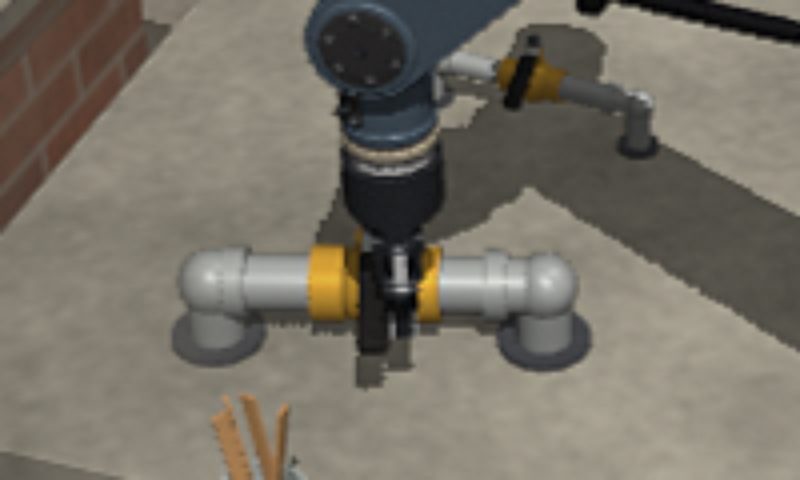

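The lever now runs almost straight down the crop, tip at (370,352), fingers to its right at (402,300), which puts it about 6° short. One more push, then back off and measure it unobstructed.

```bash
python3 -m crank '[{"dp":[0.11,0.07,0],"angular":[0,0,-2]},{"dp":[0.11,0.06,0],"angular":[0,0,-2]},{"dp":[0.1,0.06,0],"angular":[0,0,-2]},{"dp":[0,0,0],"angular":[0,0,0]},{"dp":[0,0,0],"angular":[0,0,0]}]'
python3 -m crank '[{"dp":[-0.3,-0.1,0],"angular":[0,0,0]},{"dp":[-0.8,-0.3,0],"angular":[0,0,0]},{"dp":[-0.8,-0.4,0.8],"angular":[0,0,0]},{"dp":[0,-0.6,1],"angular":[0,0,0]},{"dp":[0,-1,1],"angular":[0,0,0]},{"dp":[0,-1,1],"angular":[0,0,0]},{"dp":[0,-1,0],"angular":[0,0,0]},{"dp":[0,-1,0],"angular":[0,0,0]},{"dp":[0,-1,0],"angular":[0,0,0]},{"dp":[0,-1,0],"angular":[0,0,0]},{"dp":[0,0,0],"angular":[0,0,0]}]'
python3 look.py 4; python3 - <<'E'
from h import *
import pickle
s=pickle.load(open("top4.pkl","rb"));levers(s,[(205,170,255,220,.123)])
E
```

```text
t: 6.6
tcp_pos: [0.5566, 0.1899, 0.1186]
tool_rot: [0.989, 0.149, -0.003, 0.001]
force: [-3.2, -4.2, 0.6]
finger_gap: 0.002
gripper_force: 2.3
t: 7.7
tcp_pos: [0.5028, -0.0337, 0.2336]
tool_rot: [0.989, 0.147, 0.001, 0.001]
force: [0.1, 0.8, -0.2]
finger_gap: -0.001
gripper_force: 0.0
lever n 177 ends [[0.5712, 0.225], [0.598, 0.1202]] size [0.02  0.108] dir deg -75.6 medz 0.123
```

View pics/top4.png

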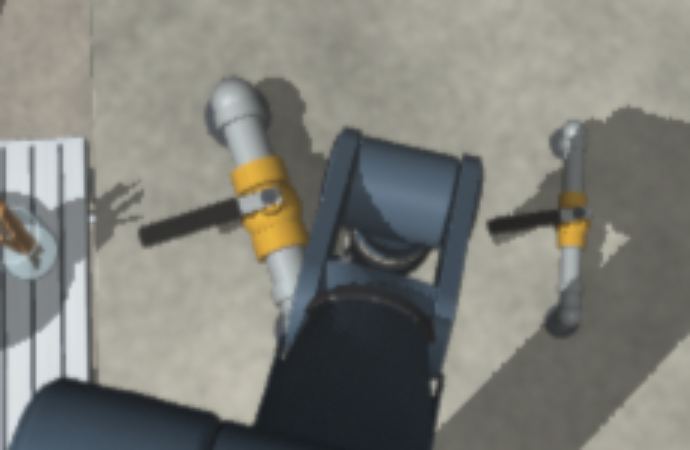

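The thick lever is free at 104.4° with shut at about 105°, running from the nut (268,196) to the tip (145,236) in the crop. The thin lever is still shut, tip at (490,227). Now the thin valve.

```bash
python3 -m crank '[{"dp":[0.65,-0.8,0],"angular":[0,0,-1.7]},{"dp":[0.65,-0.8,0],"angular":[0,0,-1.7]},{"dp":[0.65,-0.8,0],"angular":[0,0,-1.7]},{"dp":[0.65,-0.8,0],"angular":[0,0,-1.7]},{"dp":[0.65,-0.8,0],"angular":[0,0,-1.7]},{"dp":[0.65,-0.8,0],"angular":[0,0,-1.7]},{"dp":[0,0,0],"angular":[0,0,0]},{"dp":[0,0,-0.8],"angular":[0,0,0]},{"dp":[0,0,-0.8],"angular":[0,0,0]},{"dp":[0,0,-0.8],"angular":[0,0,0]},{"dp":[0,0,-0.8],"angular":[0,0,0]},{"dp":[0,0,-0.8],"angular":[0,0,0]},{"dp":[0,0,-0.4],"angular":[0,0,0]},{"dp":[0,0,-0.3],"angular":[0,0,0]},{"dp":[0,0,0],"angular":[0,0,0]}]'
python3 - <<'E'
from h import *
from station import sense
s=sense();print(s["q"])
arc((.579,-.264),.08,.02,1,[94]+list(range(98,172,4))+[172],s["tcp_pos"])
E
```

```text
t: 9.25
tcp_pos: [0.6187, -0.1738, 0.0915]
tool_rot: [0.998, 0.061, -0.001, -0.001]
force: [-0.4, 0.0, 0.1]
finger_gap: 0.004
gripper_force: 0.0
[-4.47534411e-01  7.47377315e-01  1.50027790e+00  2.54892717e-04
  8.95939287e-01  1.00200154e+00]
94 [ 0.5934 -0.1828] [-0.84 -0.3 ]
98 [ 0.5877 -0.182 ] [-0.19  0.03]
102 [ 0.5819 -0.1816] [-0.19  0.01]
106 [ 0.5762 -0.1816] [-0.19  0.  ]
110 [ 0.5704 -0.182 ] [-0.19 -0.01]
114 [ 0.5647 -0.1828] [-0.19 -0.03]
118 [ 0.5591 -0.184 ] [-0.19 -0.04]
122 [ 0.5536 -0.1856] [-0.18 -0.05]
126 [ 0.5482 -0.1875] [-0.18 -0.07]
130 [ 0.5429 -0.1899] [-0.18 -0.08]
134 [ 0.5378 -0.1926] [-0.17 -0.09]
138 [ 0.5329 -0.1956] [-0.16 -0.1 ]
142 [ 0.5283 -0.199 ] [-0.16 -0.11]
146 [ 0.5239 -0.2027] [-0.15 -0.12]
150 [ 0.5197 -0.2067] [-0.14 -0.13]
154 [ 0.5159 -0.211 ] [-0.13 -0.14]
158 [ 0.5123 -0.2155] [-0.12 -0.15]
162 [ 0.5091 -0.2203] [-0.11 -0.16]
166 [ 0.5062 -0.2252] [-0.1  -0.17]
170 [ 0.5037 -0.2304] [-0.08 -0.17]
172 [ 0.5026 -0.2331] [-0.04 -0.09]
```

```bash
python3 -m crank '[{"dp":[-0.3,-0.15,0],"angular":[0,0,0]},{"dp":[-0.3,-0.15,0],"angular":[0,0,0]},{"dp":[-0.15,0,0],"angular":[0,0,0]},{"dp":[-0.14,0,0],"angular":[0,0,1]},{"dp":[-0.14,0.02,0],"angular":[0,0,3]},{"dp":[-0.19,0.02,0],"angular":[0,0,4]},{"dp":[-0.19,0,0],"angular":[0,0,4]},{"dp":[-0.19,-0.01,0],"angular":[0,0,4]},{"dp":[-0.19,-0.03,0],"angular":[0,0,4]},{"dp":[-0.19,-0.04,0],"angular":[0,0,4]},{"dp":[0,0,0],"angular":[0,0,0]}]'
```

```text
t: 10.35
tcp_pos: [0.5606, -0.1849, 0.093]
tool_rot: [0.964, 0.266, 0.001, 0.001]
force: [2.5, 2.3, -0.2]
finger_gap: 0.002
gripper_force: 1.5
```

```bash
python3 -m crank '[{"dp":[-0.18,-0.04,0],"angular":[0,0,4]},{"dp":[-0.18,-0.06,0],"angular":[0,0,4]},{"dp":[-0.18,-0.08,0],"angular":[0,0,4]},{"dp":[-0.17,-0.09,0],"angular":[0,0,4]},{"dp":[-0.16,-0.1,0],"angular":[0,0,4]},{"dp":[-0.16,-0.11,0],"angular":[0,0,4]},{"dp":[-0.15,-0.12,0],"angular":[0,0,4]},{"dp":[-0.14,-0.13,0],"angular":[0,0,4]},{"dp":[-0.13,-0.14,0],"angular":[0,0,4]},{"dp":[-0.12,-0.15,0],"angular":[0,0,4]},{"dp":[0,0,0],"angular":[0,0,0]}]'
python3 - <<'E'
from h import *
from station import sense,vision
s=sense()
v=s["tcp_pos"][:2]-np.array([.579,-.264]);print(np.degrees(np.arctan2(v[1],v[0])+np.arcsin(.02/np.hypot(*v))),np.hypot(*v))
arc((.579,-.264),.08,.02,1,[161,164,167,170,172,174],s["tcp_pos"])
E
```

```text
t: 11.45
tcp_pos: [0.5125, -0.2154, 0.0927]
tool_rot: [0.815, 0.579, 0.0, -0.0]
force: [-0.2, 2.8, 1.6]
finger_gap: -0.002
gripper_force: 1.1
157.86438139251266 0.08237435367673457
161 [ 0.5099 -0.219 ] [-0.09 -0.12]
164 [ 0.5076 -0.2227] [-0.08 -0.12]
167 [ 0.5055 -0.2265] [-0.07 -0.13]
170 [ 0.5037 -0.2304] [-0.06 -0.13]
172 [ 0.5026 -0.2331] [-0.04 -0.09]
174 [ 0.5015 -0.2357] [-0.03 -0.09]
```

```bash
python3 -m crank '[{"dp":[-0.09,-0.12,0],"angular":[0,0,3]},{"dp":[-0.08,-0.12,0],"angular":[0,0,3]},{"dp":[-0.07,-0.13,0],"angular":[0,0,3]},{"dp":[-0.06,-0.13,0],"angular":[0,0,3]},{"dp":[-0.04,-0.1,0],"angular":[0,0,2]},{"dp":[0,-0.02,0],"angular":[0,0,0]},{"dp":[0,0,0],"angular":[0,0,0]},{"dp":[0,0,0],"angular":[0,0,0]}]'
python3 -m crank '[{"dp":[0,0.3,0],"angular":[0,0,0]},{"dp":[0,0.9,0],"angular":[0,0,0]},{"dp":[0,0.9,0.8],"angular":[0,0,0]},{"dp":[0,1,1],"angular":[0,0,0]},{"dp":[0,1,1],"angular":[0,0,0]},{"dp":[0,0.5,1],"angular":[0,0,0]},{"dp":[0,0.3,1],"angular":[0,0,0]},{"dp":[0,0,0],"angular":[0,0,0]},{"dp":[0,0,0],"angular":[0,0,0]}]'
python3 look.py 5; python3 - <<'E'
from h import *
import pickle
s=pickle.load(open("top5.pkl","rb"));levers(s,[(205,170,255,220,.123),(335,195,380,240,.094)])
E
```

```text
t: 12.25
tcp_pos: [0.5021, -0.2334, 0.0922]
tool_rot: [0.738, 0.675, -0.0, -0.001]
force: [-0.1, 4.6, 3.1]
finger_gap: 0.003
gripper_force: 2.1
t: 13.15
tcp_pos: [0.503, -0.0874, 0.2368]
tool_rot: [0.738, 0.675, 0.0, 0.001]
force: [-0.3, -0.4, 0.4]
finger_gap: 0.001
gripper_force: 0.0
lever n 175 ends [[0.5712, 0.2249], [0.598, 0.1202]] size [0.02  0.108] dir deg -75.6 medz 0.122
lever n 113 ends [[0.4774, -0.2492], [0.5569, -0.2614]] size [0.017 0.08 ] dir deg -8.7 medz 0.093
```

View pics/top5.png

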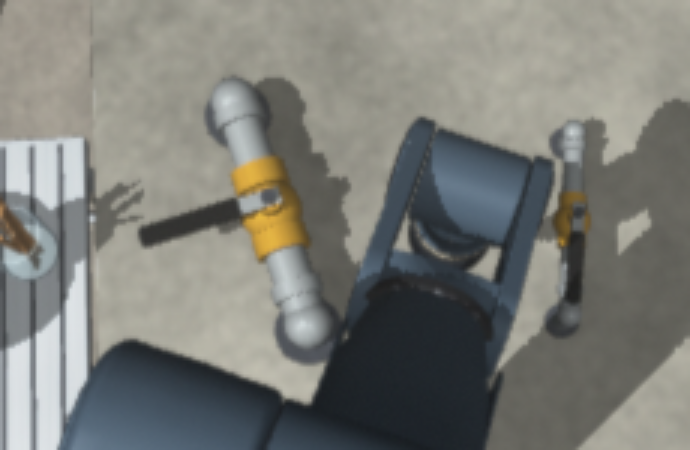

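The thin lever lies along its pipe, from (577,212) to (573,300) in the crop, about 2° off. The thick lever is still square, and the arm is clear of everything.

```bash
python3 -c "
from station import order
print(order.sign_off())"
```

```text
the job is handed in; nothing more can be done
None
```

The job is handed in: the thick pipe's lever was shut first (about 1° from square), then the thin pipe's lever was opened (about 2° from along its pipe); pushing forces read at each stop were under 8 N, the arm was clear at hand-in, and no verdict came back.

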